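# Turn a circuit board over in its rework stand

## Robot

A 6-joint arm with a two-finger parallel gripper is mounted at the origin on a cart in front of the work surface, level with it; the furniture and walls round the work are solid. World frame = base frame: x ahead of the robot, y to its left, z up, the work surface at z = 0. Lengths are in m, angles in rad, forces in N, time in s.
With the tool pointing down it reaches from about 0.35 to 0.8 m from the base axis. Payload 7.3 kg.
Tool frame: the origin (TCP) lies at the very end of the fingers, on their centre line; the grasp point (between the pads) lies ctrl.tcp_to_grasp behind it (ctrl.tcp_to_grasp is the distance from the TCP to the grasp point, in m); y points along the fingers, z is the direction in which the jaws open and shut, and the axes are right-handed (so a half turn about y gives the same grasp; the last joint's range is limited). The gripper opens to 85 mm and grips with 20 to 120 N. Pads are 22 mm wide; open, the fingers measure 114 mm over their backs; the gripper's body (76 mm by 85 mm) begins 54 mm behind the grasp point. The pads swing forward as they close: fully open they stand 13 mm farther back than shut.
Start: joints at [-1.279, 0.342, 1.524, -0, 1.275, -0.146], TCP at [0.223, -0.475, 0.231] pointing down, gripper open.
Joint ranges: [-2.53, 2.53], [-0.77, 2.02], [0.04, 2.7], [-1, 4.14], [0.28, 2.66], [-3.11, 3.11]. Speed limits (rad/s): [2.57, 2.57, 3.14, 3.14, 3.14, 3.14].

## Interface

Orientations are given as a 3x3 rotation matrix whose columns are the frame's x, y, z axes.
In Python, from station import ctrl gives the robot as it stands.
- The arm moves only by the tool arm_command, never from a script. Its argument "increments" is a list of rows, each a list of 7 numbers: the shift along the tool's x, y, z in cm, then the turn, a rotation vector about the tool's x, y, z in rad, then the closure, from -1 (fully open) to 1 (shut). In form: [[tx, ty, tz, rx, ry, rz, hand], ...]. A call has 1 to 10 rows; each row is the pose to reach, as a shift and turn from the pose commanded when the call began, along the tool's axes at that moment; what a row does not reach only later rows make up. A row lasts 1/12 s, in which the tool goes at most 41.7 mm and 7.16 degrees, less where a joint would pass 70% of its speed; a pose out of reach is approached as far as the arm can. A call with a gripper value outside its range is refused whole. The fingers move at their own pace and stop on an object; the grip force is fixed at half the most. Time passes only in rows, so rows that repeat a pose let the fingers close. It gives the time, the measured TCP pose, the force and the opening at its end, in the units of the state.
- ctrl.sense(): the state, without advancing time (a new reading comes with each control period).
- ctrl.capture(name): name is "scene" or "top"; returns (picture, depth): 400x640x3 uint8, red, green, blue; 400x640 float32, m along the optical axis (not along the pixel's ray), 0 where there is no reading.
- ctrl.camera_model(name): a dict with "fx", "fy", "cx", "cy" (pixels), "dist_coeffs" ([k1, k2, p1, p2, k3] as OpenCV has them; the pictures are not rectified), "origin" and "orientation" of the camera in the world. Camera axes: x right, y down, z forward; pixel columns grow to the right and rows downward; lengths in m; the calibration is good to about 2 mm. A picture is of the moment at which its call begins. camera_model takes no time and is no camera call.
- ctrl.job_done(): hands the job in, once; it reports no verdict.
Trained networks look in the newest picture that a camera, given by its name, has taken for a name from the list of things; names that differ only in an ending like _2 or _b are one class to them, and where a whole thing is asked for, a point or a joint stands for the part that bears it (a point fixed in the world has none). Each returns a list of dicts, best first, with "conf" (0 to 1); they miss things now and then, are a little off and sometimes report something else, mostly with a low value. They report only what shows in the picture. A call takes as long as a camera call.
- ctrl.spot_in(camera, label): "location" ([column, row] in pixels, amid what is visible of it).
- ctrl.silhouettes(camera, label): "pixels" (400x640 bool, what is visible of it) and "location" ([column, row] in pixels, amid what is visible of it).
- ctrl.landmark_of(camera, label): "location" ([column, row] in pixels: a listed point, or the origin of a listed thing).
The state is a dict: "time_s": time; "joint_pos": joint angles; "qvel": joint speeds; "joint_efforts": joint torques, N m; "eef_pos": TCP position; "tool_rot": TCP orientation; "wrist_force": force on the tool from outside, world axes, zero at the start; "moment": the same for the moment, N m; "gripper_width": finger opening in m.
Only numpy, scipy, OpenCV 4.12 (cv2) and the standard library are available. Lean on these libraries where they do the work, as an engineer would, in place of code of your own. Each camera call takes 0.05 s, during which the arm holds its last target.

## Task

Turn the green control board over in its rework stand so the solder side can be inspected: with the fingertips only, push it along the rails against the cross bar, keep pushing under its free edge until it tips up on the bar and falls over to the other side, then push it on until it drops off the bar and lies flat in the bay beyond, components down. Never pinch the board, lift it off the stand or force it, leave the things around the stand where they are, and finish clear of everything.

Things in the scene. Friction and masses are not known exactly. Their poses are not given: they have to be found in the camera images.
- stand: aluminium board stand, fixed. Origin on the worktop under the middle of its cross bar; x level, the turning direction, from loading bay (-x) over the bar to receiving bay (+x); y across, z up. Two side rails, x -74 to +95.5 mm; inner ledges 45 mm up carry the board's side edges; guide walls to 57 mm, inner faces at y +-56, outer +-64 mm, foot flanges to +-79 mm
- stand_front (a point): middle of the stand's open loading end, at ledge height: x -74, y 0, z 45 mm in the stand's axes. Between the ledges it is open, 98 mm wide: down to the worktop for x below -2.5 mm, down to a 6 mm base plate beyond
- bar (a point): middle of the upper edge of the near face of the dark steel cross bar: x -4, y 0, z 51 mm in the stand's axes. The bar is rectangular, x -4 to +4 mm, top 51 mm (6 mm above the ledges); its middle, y -26 to +26 mm, is a gap open down to the base plate, through which a finger can pass
- nest (a point): middle of the receiving bay at ledge height: x +45.75, y 0, z 45 mm in the stand's axes. The bay reaches from the bar's far face (x +4 mm) to an end stop with near face at x +87.5 mm (top 57 mm, same middle gap): 83.5 mm long for the 80 mm board
- board: loose green circuit board, 60 to 125 g, 80 (x) by 110 (y) by 2 mm thick; components up to 12 mm tall on one face. Origin mid solder side; z out of the component side (up at the start). Starts on the loading ledges, +x edge 6 to 20 mm short of the bar. Pushed up by its free edge it pivots at the bar, past upright it falls over by itself and lies slanting, one end still on the bar
- board_bar_edge (a point): middle of the board's +x edge (beside the flat gold contacts; the edge that goes against the bar), half-way through the thickness. No components within 22 mm of it
- board_push_edge (a point): middle of the board's -x edge (the free edge, nearest the open end of the stand), half-way through the thickness; about 46 mm above the worktop at the start, with free space under it
- screwdriver: red-handled screwdriver lying beside the stand, 198 mm long, 24 mm high, loose; origin under its middle
- media_bottle: clear bottle with orange cap standing past the receiving end of the stand, diameter 66 mm, height 113 mm, loose; origin under its middle
- marker: white marker with black cap lying beside the stand, 128 mm long, 14 mm high, loose; origin under its middle
- tape_roll: green roll of tape lying past the receiving end of the stand, diameter 68 mm, 19 mm high, loose; origin under its middle

How it is judged:
On the way:
1. the board stands steeply on its edge, that edge still down at the bar (angle between board's own z axis and vertical between 1 and 2 rad and z of board_bar_edge in the frame of stand below 0.06 m and x of board_bar_edge in the frame of stand between -0.02 and 0.004 m), for 0.05 s.
At the end, for the whole second after the job is handed in: the board lies at rest upside down (component side within 0.04 rad of straight down) in the receiving bay, both ends down on the ledges (edge middles 43 to 48.5 mm above the worktop), its gold-contact edge past the bar's far face and its other edge before the end stop (angle between board's own z axis and vertical above 3.1 rad and z of board_bar_edge in the frame of stand between 0.043 and 0.0485 m and z of board_push_edge in the frame of stand below 0.0485 m and x of board_bar_edge in the frame of stand above 0.002 m and x of board_push_edge in the frame of stand between 0.08 and 0.09 m and linear speed of board below 0.02 m/s); the robot touches nothing.
It fails at once if the board was lifted off the stand: its gold-contact edge rose more than 25 mm above the ledges (z of board_bar_edge in the frame of stand above 0.07 m).
It fails at once if the board was forced or pinched: more than 30 N between the fingers and the board (contact force between the fingers and board above 30 N).
It fails at once if the screwdriver, bottle, marker or tape roll was moved more than 20 mm or the bottle tipped (distance of any of screwdriver, media_bottle, marker, tape_roll from where it was at the start of the episode above 0.02 m or angle between media_bottle's own z axis and vertical above 0.3 rad).
It also fails if it takes over 48 s, if anything falls off the work surface, if the arm or the gripper's body presses on something with over 40 N, if the wrist force passes 120 N, or if a joint passes its speed limit or range.

## Working session

There is one attempt and no reset: what is moved stays moved. The work goes in short steps, Python scripts to look and compute and a tool call to move; the robot and the scene stay as the last step left them, time stands still between calls to the robot, and variables do not carry over. Pictures are saved under pics/ and viewed, and the job is handed in when it is done.

Besides the shell and the picture viewer there is one more tool, called after "Emit:" as name(argument=value, ...), one argument or row to a line, values as JSON. arm_command: Moves the arm, as the interface text tells. Its arguments: {"type":"object","properties":{"increments":{"type":"array"}},"required":["increments"]}

```bash
ls; mkdir -p pics; cat > h.py <<'E'
import numpy as np, cv2
from station import ctrl
def cam(n):
    m=ctrl.camera_model(n)
    K=np.array([[m['fx'],0,m['cx']],[0,m['fy'],m['cy']],[0,0,1]]);return m,K,np.array(m['dist_coeffs'],float),np.array(m['origin']),np.array(m['orientation'])
def ray(n,p):
    m,K,d,o,R=cam(n)
    u=cv2.undistortPoints(np.array([[p]],float),K,d)[0,0]
    return o,R@np.array([u[0],u[1],1])
def onz(n,p,z):
    o,r=ray(n,p);return o+r*(z-o[2])/r[2]
def proj(n,P):
    m,K,d,o,R=cam(n)
    pc=(np.atleast_2d(P)-o)@R
    return cv2.projectPoints(pc,np.zeros(3),np.zeros(3),K,d)[0][:,0]
def save(n,f):
    im,dp=ctrl.capture(n);cv2.imwrite('pics/'+f,im[:,:,::-1]);return im,dp
E
python3 - <<'E'
from h import *
s=ctrl.sense();print(s['eef_pos'],s['tool_rot'],ctrl.tcp_to_grasp,s['time_s'],s['gripper_width'])
for n in('scene','top'):
    im,dp=save(n,n+'0.png')
    m,K,d,o,R=cam(n);print(n,o,R[:,2],m['fx'])
    for l,z in(('stand',0),('stand_front',.045),('bar',.051),('nest',.045),('board_bar_edge',.046),('board_push_edge',.046),('board',.045),('screwdriver',0),('media_bottle',0),('marker',0),('tape_roll',0)):
        for r in ctrl.landmark_of(n,l)[:2]:
            print(l,np.round(r['location'],1),round(r['conf'],2),onz(n,r['location'],z).round(4))
E
```

```text
pics
[ 0.22247026 -0.47507705  0.23061526] [[-9.05697220e-01 -4.56250205e-04  4.23924921e-01]
 [-4.23925106e-01  1.50864912e-03 -9.05695991e-01]
 [-2.26329974e-04 -9.99998758e-01 -1.55979523e-03]] 0.0187 0.0 0.08533209985599366
scene [ 0.34476363 -0.40642329  0.70725234] [ 0.2688854   0.59276567 -0.75916368] 473.5615520512936
stand [312.9 262.2] 0.91 [5.287e-01 1.000e-04 0.000e+00]
stand_front [247.4 198.2] 0.57 [0.4643 0.1482 0.045 ]
bar [316.7 245.1] 0.77 [ 0.535  -0.0013  0.051 ]
bar [321.8 252.5] 0.36 [ 0.5365 -0.0181  0.051 ]
nest [304.1 223.5] 0.63 [0.5356 0.0528 0.045 ]
board_bar_edge [322.4 250. ] 0.68 [ 0.541  -0.0111  0.046 ]
board_push_edge [345.4 290.9] 0.95 [ 0.5413 -0.0955  0.046 ]
board [329.2 273.4] 0.68 [ 0.5321 -0.0559  0.045 ]
board [304.1 224.4] 0.64 [0.5348 0.051  0.045 ]
screwdriver [376.7 221.5] 0.58 [0.6743 0.0322 0.    ]
media_bottle [315.5 181.9] 0.97 [0.6112 0.17   0.    ]
marker [242.5 267.5] 0.8 [0.4125 0.0405 0.    ]
tape_roll [247.5 201.5] 0.55 [0.4698 0.1779 0.    ]
top [0.4209686  0.11137329 0.97039172] [ 0.14204369 -0.02917183 -0.98943044] 489.11215406474764
stand [356.1 210.8] 0.86 [ 0.5404 -0.0008  0.    ]
stand [337.7 272.5] 0.44 [0.4175 0.0348 0.    ]
bar [357.9 209.2] 0.64 [0.5372 0.0017 0.051 ]
nest [332.4 211.8] 0.88 [0.532  0.0497 0.045 ]
nest [353.3 210.1] 0.47 [0.5361 0.0098 0.045 ]
board_bar_edge [363.3 207.9] 0.8 [ 0.5406 -0.0093  0.046 ]
board_push_edge [405.9 207.4] 0.62 [ 0.5433 -0.0911  0.046 ]
board_push_edge [386.7 214.5] 0.41 [ 0.5289 -0.0541  0.046 ]
screwdriver [339.9 151.2] 0.91 [0.6619 0.0329 0.    ]
media_bottle [267.  172.5] 0.92 [0.6143 0.1796 0.    ]
media_bottle [384.9 212.9] 0.58 [ 0.5374 -0.0587  0.    ]
marker [333.8 274.5] 0.96 [0.4135 0.0425 0.    ]
tape_roll [262.4 243.3] 0.84 [0.4719 0.1842 0.    ]
```

```bash
python3 - <<'E'
import cv2
for n,(x,y,w,h) in(('scene',(200,130,240,200)),('top',(230,100,260,220))):
    im=cv2.imread(f'pics/{n}0.png')[y:y+h,x:x+w]
    cv2.imwrite(f'pics/{n}0c.png',cv2.resize(im,None,fx=3 if n=='scene' else 2.7,fy=3 if n=='scene' else 2.7,interpolation=cv2.INTER_CUBIC))
E
```

```text
(no output)
```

View pics/scene0c.png

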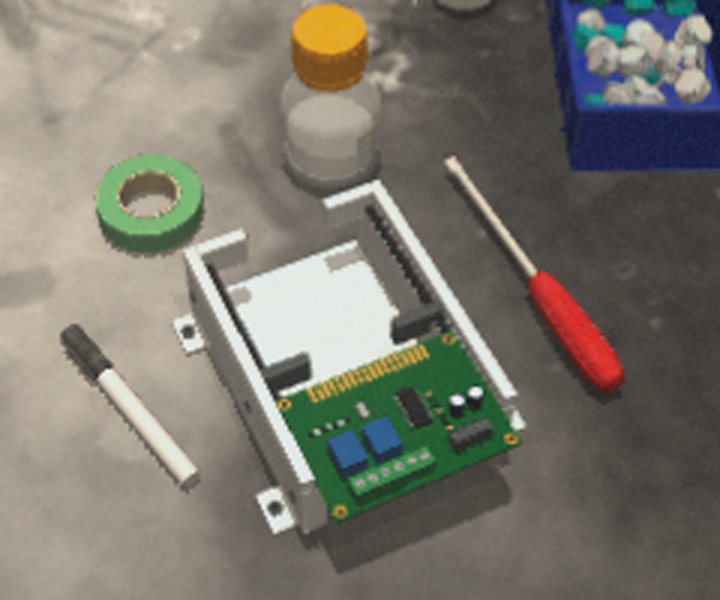

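View pics/top0c.png

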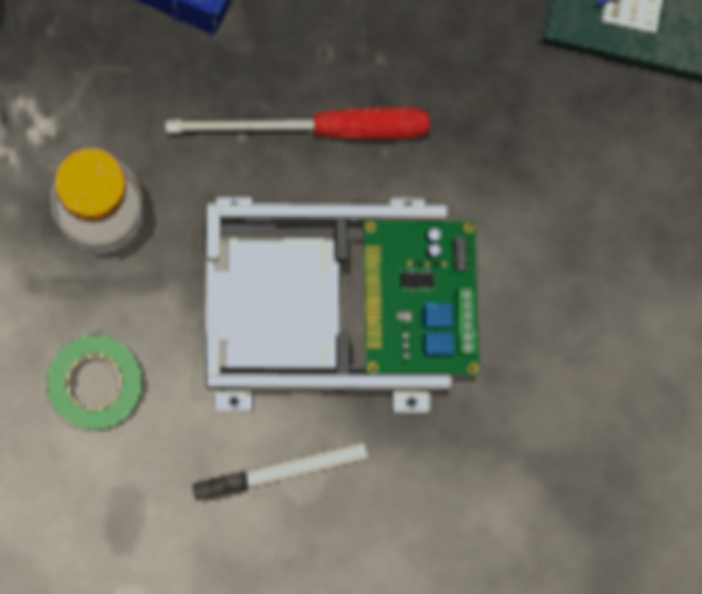

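View pics/scene0.png

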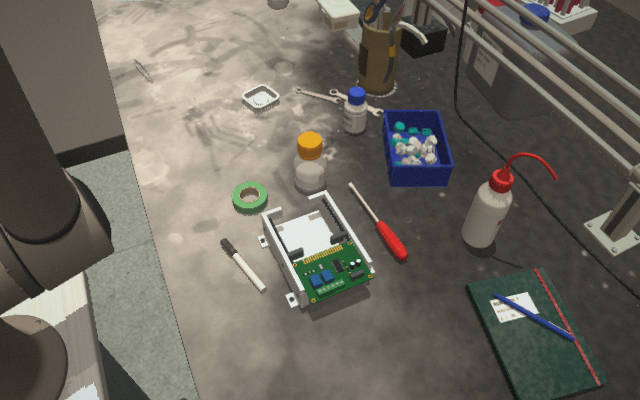

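The top view shows the stand's +x pointing roughly along world +y, with the board in the loading bay. The gold contacts are at top-crop (373,297) and the bar blocks at (343,235) and (345,350). I'll now measure the stand pose accurately.

```bash
cat > fit.py <<'E'
from h import *
from scipy.optimize import least_squares
def cloud(n,dp):
    m,K,d,o,R=cam(n)
    v,u=np.nonzero(dp>0)
    p=cv2.undistortPoints(np.stack([u,v],1)[:,None].astype(float),K,d)[:,0]
    z=dp[v,u][:,None]
    return (np.hstack([p,np.ones((len(p),1))])*z)@R.T+o,np.stack([u,v],1)
E
python3 - <<'E'
from fit import *
for n in('top','scene'):
    im,dp=ctrl.capture(n)
    P,uv=cloud(n,dp)
    b=(abs(P[:,0]-.537)<.09)&(P[:,1]>-.11)&(P[:,1]<.12)
    h=np.histogram(P[b,2],bins=np.arange(-.01,.075,.004));print(n,list(zip(h[1].round(3),h[0])))
    col=im[uv[:,1],uv[:,0]].astype(int)
    green=(col[:,1]>col[:,0]+25)&(col[:,1]>col[:,2]+15)&b&(P[:,2]>.03)
    G=P[green];print('green',len(G),np.percentile(G,[1,50,99],axis=0).round(4))
    w=b&~green&(P[:,2]>.052)&(P[:,2]<.064)&(col.sum(1)>330)
    W=P[w][:,:2];print(len(W))
    # model: distance to wall-top rectangles
    def sd(q,x0,x1,y0,y1):
        dx=np.maximum(np.maximum(x0-q[:,0],q[:,0]-x1),0);dy=np.maximum(np.maximum(y0-q[:,1],q[:,1]-y1),0);return np.hypot(dx,dy)
    def loc(t):
        c,s=np.cos(t[2]),np.sin(t[2]);D=W-t[:2];return np.stack([D@[c,s],D@[-s,c]],1)
    def f(t):
        q=loc(t);q2=np.c_[q[:,0],abs(q[:,1])]
        d=np.minimum(abs(q2[:,1]-60)*0+sd(q2,-.074,.0955,.059,.061),sd(q2,.0905,.0925,.026,.061))
        return np.minimum(d,.02)
    r=least_squares(f,[.537,.0,1.57],loss='soft_l1',f_scale=.003)
    q=loc(r.x);print(n,r.x.round(4),np.median(f(r.x)),np.percentile(q[:,0],[1,99]).round(4),np.percentile(q[:,1],[1,99]).round(4))
E
```

```text
top [(np.float64(-0.01), np.int64(8)), (np.float64(-0.006), np.int64(1147)), (np.float64(-0.002), np.int64(2488)), (np.float64(0.002), np.int64(1856)), (np.float64(0.006), np.int64(557)), (np.float64(0.01), np.int64(10)), (np.float64(0.014), np.int64(33)), (np.float64(0.018), np.int64(38)), (np.float64(0.022), np.int64(52)), (np.float64(0.026), np.int64(54)), (np.float64(0.03), np.int64(7)), (np.float64(0.034), np.int64(19)), (np.float64(0.038), np.int64(112)), (np.float64(0.042), np.int64(1318)), (np.float64(0.046), np.int64(1014)), (np.float64(0.05), np.int64(356)), (np.float64(0.054), np.int64(953)), (np.float64(0.058), np.int64(147)), (np.float64(0.062), np.int64(1)), (np.float64(0.066), np.int64(0)), (np.float64(0.07), np.int64(0))]
green 1645 [[ 0.4842 -0.0912  0.0419]
 [ 0.5392 -0.0506  0.046 ]
 [ 0.5919 -0.0155  0.0571]]
945
top [0.5363 0.0041 1.5796] 0.0011634378461449213 [-0.0869  0.0948] [-0.064   0.0641]
scene [(np.float64(-0.01), np.int64(0)), (np.float64(-0.006), np.int64(186)), (np.float64(-0.002), np.int64(3623)), (np.float64(0.002), np.int64(1159)), (np.float64(0.006), np.int64(1172)), (np.float64(0.01), np.int64(80)), (np.float64(0.014), np.int64(77)), (np.float64(0.018), np.int64(65)), (np.float64(0.022), np.int64(78)), (np.float64(0.026), np.int64(81)), (np.float64(0.03), np.int64(79)), (np.float64(0.034), np.int64(143)), (np.float64(0.038), np.int64(154)), (np.float64(0.042), np.int64(750)), (np.float64(0.046), np.int64(2137)), (np.float64(0.05), np.int64(478)), (np.float64(0.054), np.int64(1065)), (np.float64(0.058), np.int64(479)), (np.float64(0.062), np.int64(0)), (np.float64(0.066), np.int64(0)), (np.float64(0.07), np.int64(0))]
green 1886 [[ 0.4841 -0.0931  0.0446]
 [ 0.5379 -0.0544  0.0473]
 [ 0.592  -0.0154  0.0587]]
1096
scene [0.5366 0.0019 1.5845] 0.0011793766269847412 [-0.0855  0.0964] [-0.0645  0.0633]
```

```bash
cat > plan.py <<'E'
from h import *
from scipy.spatial.transform import Rotation as Ro
S0=np.array([.5365,.003,0]);yaw=.011
ex=np.array([-np.sin(yaw),np.cos(yaw),0]);ey=np.array([-np.cos(yaw),-np.sin(yaw),0]);ez=np.array([0,0,1.])
def toS(p): d=np.array(p)-S0;return np.array([d@ex,d@ey,d[2]])
def toW(x,y,z): return S0+x*ex+y*ey+z*ez
def rot(a): # tilt a
    y=np.sin(a)*ex-np.cos(a)*ez; z=-ey; x=np.cross(y,z); return np.stack([x,y,z],1)
def inc(x,y,z,a,pose=None):
    s=ctrl.sense();p,R=(s['eef_pos'],s['tool_rot']) if pose is None else pose
    p=np.array(p);R=np.array(R)
    t=R.T@(toW(x,y,z)-p)*100;r=Ro.from_matrix(R.T@rot(a)).as_rotvec()
    return np.r_[t,r].round(3).tolist()
def st():
    s=ctrl.sense();print('t',round(s['time_s'],2),'S',(toS(s['eef_pos'])*1000).round(1),'tool',np.round(s['tool_rot'][:,1],3),'zax',np.round(s['tool_rot'][:,2],3),'q',np.round(s['joint_pos'],3),'F',np.round(s['wrist_force'],2),'w',round(s['gripper_width'],4))
E
python3 -c "
from plan import *
st();print(inc(-.23,0,.25,0))
print(inc(-.23,0,.25,.75))"
```

```text
t 1.3 S [-475.   319.2  231.3] tool [ 0. -0. -1.] zax [ 0.424 -0.906  0.   ] q [-1.279  0.342  1.524 -0.     1.275 -0.146] F [ 0.07 -0.    0.31] w 0.0853
[-39.196, -1.87, -9.095, -0.0, -1.144, 0.0]
[-39.196, -1.87, -9.095, -0.428, -1.088, 0.665]
```

Emit:
arm_command(
  increments=[
    [-39.2,-1.9,-9.1,0,-1.144,0,1],
    [-39.2,-1.9,-9.1,0,-1.144,0,1],
    [-39.2,-1.9,-9.1,0,-1.144,0,1],
    [-39.2,-1.9,-9.1,0,-1.144,0,1],
    [-39.2,-1.9,-9.1,0,-1.144,0,1],
    [-39.2,-1.9,-9.1,0,-1.144,0,1],
    [-39.2,-1.9,-9.1,0,-1.144,0,1],
    [-39.2,-1.9,-9.1,0,-1.144,0,1],
    [-39.2,-1.9,-9.1,0,-1.144,0,1],
    [-39.2,-1.9,-9.1,0,-1.144,0,1],
  ],
)

```text
time_s: 2.13
eef_pos: [0.5415, -0.2241, 0.2505]
tool_rot: [[0.02, 0.001, 1.0], [-1.0, 0.0, 0.02], [-0.0, -1.0, 0.001]]
wrist_force: [-0.0, -0.8, 0.9]
gripper_width: 0.0001
```

```bash
python3 -c "
from plan import *
st();print(inc(-.23,0,.25,0))
print(inc(-.23,0,.25,.75))"
```

```text
t 2.13 S [-227.1   -2.5  250.5] tool [ 0.001  0.    -1.   ] zax [1.    0.02  0.001] q [-5.240e-01  4.420e-01  1.316e+00  1.000e-03  1.382e+00 -5.430e-01] F [-0.03 -0.77  0.9 ] w 0.0001
[0.285, 0.047, -0.252, -0.001, 0.009, -0.0]
[0.285, 0.047, -0.252, 0.002, 0.009, 0.75]
```

Emit:
arm_command(
  increments=[
    [0.3,0,-0.25,0,0.009,0.25,1],
    [0.3,0,-0.25,0,0.009,0.5,1],
    [0.3,0,-0.25,0,0.009,0.75,1],
    [0.3,0,-0.25,0,0.009,0.75,1],
    [0.3,0,-0.25,0,0.009,0.75,1],
    [0.3,0,-0.25,0,0.009,0.75,1],
    [0.3,0,-0.25,0,0.009,0.75,1],
    [0.3,0,-0.25,0,0.009,0.75,1],
  ],
)

```text
time_s: 2.8
eef_pos: [0.5362, -0.231, 0.2482]
tool_rot: [[-0.003, -0.005, 1.0], [-0.732, 0.681, 0.001], [-0.681, -0.732, -0.006]]
wrist_force: [-0.5, -0.4, -0.3]
gripper_width: -0.0
```

```bash
python3 -c "
from plan import *
st();save('scene','s1.png')
print(inc(-.13,0,.034,.75))
for l in ('board_push_edge','board_bar_edge'):
  for r in ctrl.landmark_of('scene',l)[:1]: print(l,r['conf'],toS(onz('scene',r['location'],.046)).round(4))
"
```

```text
t 2.8 S [-234.     2.8  248.2] tool [-0.005  0.681 -0.732] zax [ 1.     0.001 -0.006] q [-0.801  0.717  1.069  0.521  1.901 -0.767] F [-0.52 -0.36 -0.25] w -0.0
[7.103, 22.841, 0.233, -0.003, -0.009, 0.003]
```

View pics/s1.png

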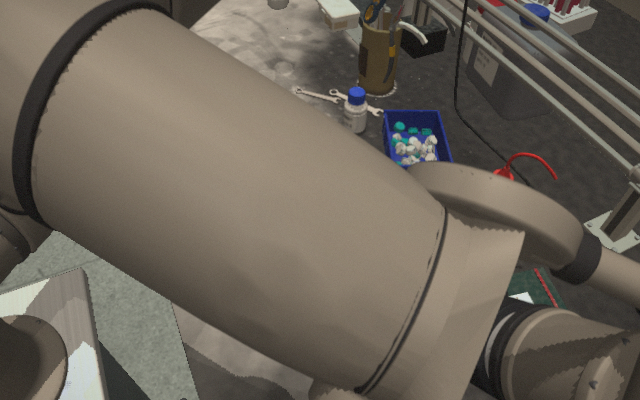

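The scene camera is blocked by the forearm, so I'll rely on the top camera.

```bash
python3 -c "
from plan import *
st();save('top','t1.png')
print(inc(-.14,0,.024,.75))
for l in ('board_push_edge','board_bar_edge'):
  for r in ctrl.landmark_of('top',l)[:1]: print(l,r['conf'],toS(onz('top',r['location'],.046)).round(4))
"
```

```text
t 2.95 S [-232.1    2.   251.6] tool [-0.004  0.679 -0.734] zax [ 1.     0.004 -0.001] q [-0.797  0.712  1.069  0.522  1.902 -0.767] F [-0.67 -1.19  0.07] w -0.0003
[8.72, 22.975, 0.166, -0.004, -0.005, 0.004]
board_push_edge 0.87 [-0.0914 -0.0033  0.046 ]
```

View pics/t1.png

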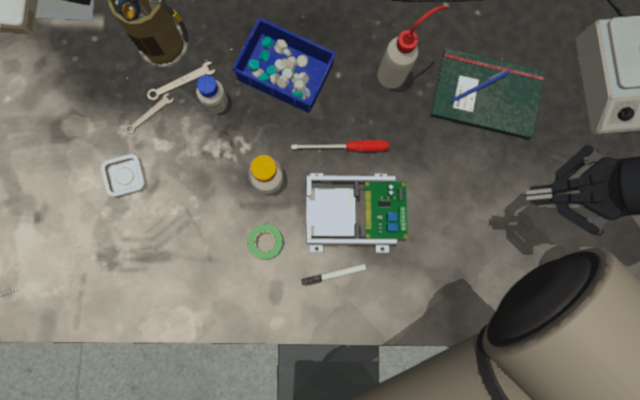

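The top view is clear. The board is at (387,210), and the fingertips are at (530,195), pointing at the board.

Emit:
arm_command(
  increments=[
    [8.7,23,0.15,0,-0.005,0,1],
    [8.7,23,0.15,0,-0.005,0,1],
    [8.7,23,0.15,0,-0.005,0,1],
    [8.7,23,0.15,0,-0.005,0,1],
    [8.7,23,0.15,0,-0.005,0,1],
    [8.7,23,0.15,0,-0.005,0,1],
    [8.7,23,0.15,0,-0.005,0,1],
    [8.7,23,0.15,0,-0.005,0,1],
    [8.7,23,0.15,0,-0.005,0,1],
  ],
)

```text
time_s: 3.85
eef_pos: [0.5384, -0.138, 0.0249]
tool_rot: [[0.007, -0.002, 1.0], [-0.733, 0.68, 0.007], [-0.68, -0.733, 0.003]]
wrist_force: [0.3, 0.1, 0.2]
gripper_width: 0.0003
```

```bash
python3 -c "
from plan import *
st();save('top','t2.png')
for x in (-.095,-.085,-.078): print(inc(x,0,.024,.75))
im=cv2.imread('pics/t2.png')[130:280,280:520];cv2.imwrite('pics/t2c.png',cv2.resize(im,None,fx=3.3,fy=3.3))
"
```

```text
t 3.85 S [-141.    -0.4   24.9] tool [-0.002  0.68  -0.733] zax [1.    0.007 0.003] q [-0.696  0.88   1.432  0.556  1.398 -0.966] F [0.34 0.08 0.18] w 0.0003
[-3.327, 3.253, -0.083, -0.007, -0.0, 0.003]
[-4.061, 3.932, -0.088, -0.007, -0.0, 0.003]
[-4.575, 4.408, -0.091, -0.007, -0.0, 0.003]
```

View pics/t2c.png

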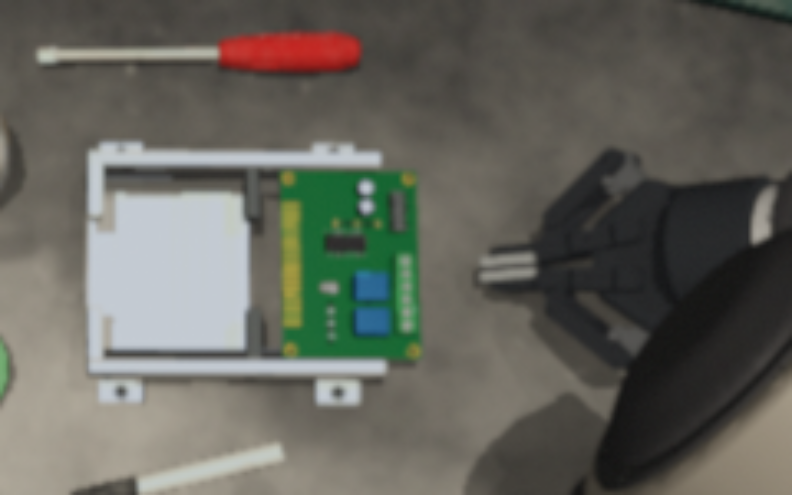

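Emit:
arm_command(
  increments=[
    [-1.7,1.65,-0.08,0,0,0,1],
    [-3.33,3.25,-0.08,0,0,0,1],
    [-3.62,3.53,-0.08,0,0,0,1],
    [-3.92,3.8,-0.08,0,0,0,1],
    [-4.06,3.93,-0.09,0,0,0,1],
    [-4.06,3.93,-0.09,0,0,0,1],
  ],
)

```text
time_s: 4.4
eef_pos: [0.5366, -0.0814, 0.0226]
tool_rot: [[0.006, -0.002, 1.0], [-0.733, 0.68, 0.006], [-0.68, -0.733, 0.002]]
wrist_force: [-1.0, 0.2, -0.2]
gripper_width: -0.0003
```

```bash
cat > look.py <<'E'
import sys
from plan import *
f=sys.argv[1]
st();save('top',f)
im=cv2.imread('pics/'+f)[130:280,280:520];cv2.imwrite('pics/'+f,cv2.resize(im,None,fx=3.3,fy=3.3))
for l in ('board_push_edge','board_bar_edge'):
  for r in ctrl.landmark_of('top',l)[:2]: print(l,round(r['conf'],2),toS(onz('top',r['location'],.046)).round(4))
E
python3 look.py t3.png
```

```text
t 4.4 S [-84.4   0.9  22.6] tool [-0.002  0.68  -0.733] zax [1.    0.006 0.002] q [-0.627  0.846  1.531  0.604  1.316 -0.958] F [-1.04  0.19 -0.24] w -0.0003
board_push_edge 0.59 [-0.0879 -0.003   0.046 ]
board_push_edge 0.52 [ 0.1686 -0.0606  0.046 ]
board_bar_edge 0.73 [-0.0069 -0.0018  0.046 ]
```

View pics/t3.png

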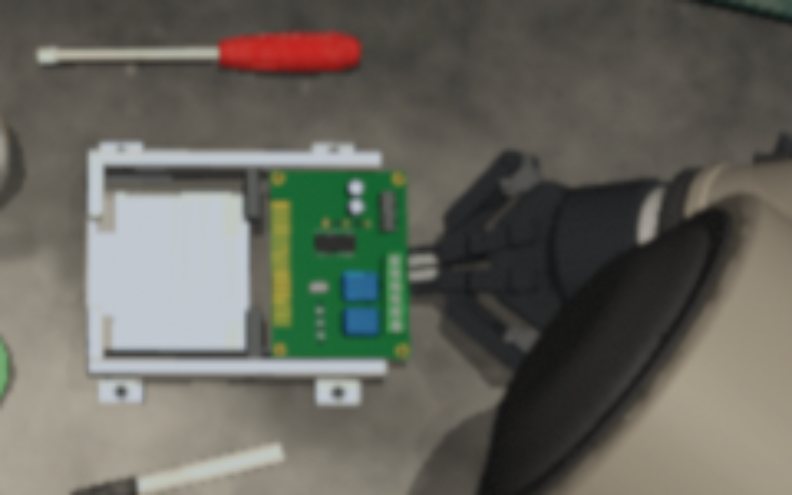

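The board has slid about 4 mm, and its gold-contact edge is nearly at the bar. Next I plan the lifting arc.

```bash
python3 -c "
from plan import *
print('fwd',inc(-.0795,0,.0229,.75))
for t in range(5,45,5):
  a=np.radians(t);print(t,inc(-.0784+.08*(1-np.cos(a)),0,.0229+.08*np.sin(a),.75))
"
```

```text
fwd [-0.422, 0.244, 0.129, -0.004, -0.003, 0.001]
5 [-0.999, -0.17, 0.129, -0.004, -0.003, 0.001]
10 [-1.538, -0.615, 0.129, -0.004, -0.003, 0.001]
15 [-2.112, -1.011, 0.129, -0.004, -0.003, 0.001]
20 [-2.719, -1.355, 0.128, -0.004, -0.003, 0.001]
25 [-3.354, -1.645, 0.127, -0.004, -0.003, 0.001]
30 [-4.012, -1.879, 0.126, -0.004, -0.003, 0.001]
35 [-4.687, -2.055, 0.125, -0.004, -0.003, 0.001]
40 [-5.375, -2.17, 0.123, -0.004, -0.003, 0.001]
```

Emit:
arm_command(
  increments=[
    [-0.25,0.15,0.1,0,0,0,1],
    [-0.45,0.3,0.1,0,0,0,1],
    [-1.0,-0.1,0.1,0,0,0,1],
    [-1.55,-0.55,0.1,0,0,0,1],
    [-2.15,-0.95,0.1,0,0,0,1],
    [-2.75,-1.3,0.1,0,0,0,1],
    [-3.4,-1.6,0.1,0,0,0,1],
    [-4.05,-1.85,0.1,0,0,0,1],
  ],
)

```text
time_s: 5.22
eef_pos: [0.5368, -0.063, 0.0637]
tool_rot: [[0.005, -0.004, 1.0], [-0.732, 0.681, 0.007], [-0.681, -0.732, 0.001]]
wrist_force: [0.0, -0.3, -0.6]
gripper_width: -0.0001
```

```bash
python3 look.py t4.png
```

```text
t 5.22 S [-66.    0.5  63.7] tool [-0.004  0.681 -0.732] zax [1.    0.007 0.001] q [-0.602  0.773  1.546  0.61   1.357 -0.908] F [ 0.04 -0.3  -0.64] w -0.0001
board_push_edge 0.67 [-0.0826 -0.0134  0.046 ]
board_bar_edge 0.75 [ 0.0042 -0.0007  0.046 ]
```

View pics/t4.png

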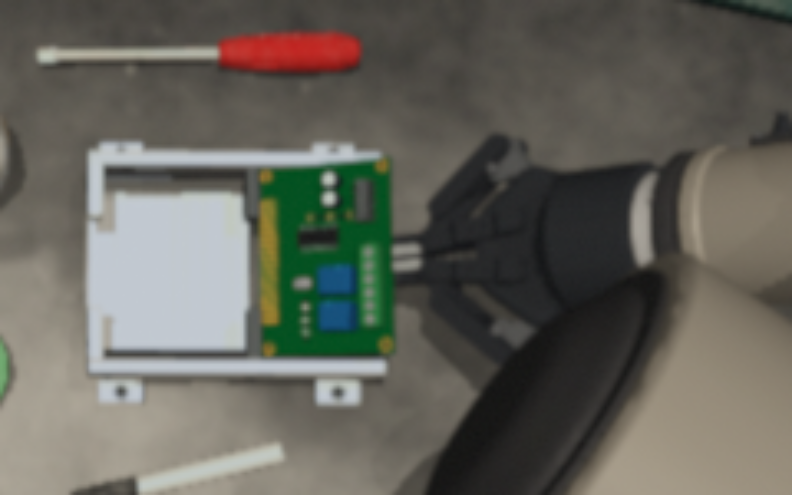

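The board is tipping up with its gold edge at the bar (265,262 in the crop). I'll measure the tilt from depth and plan the next stage.

```bash
cat > tilt.py <<'E'
from plan import *
from fit import cloud
def tilt():
    im,dp=ctrl.capture('top');P,uv=cloud('top',dp)
    c=im[uv[:,1],uv[:,0]].astype(int)
    Q=(P-S0)@np.stack([ex,ey,ez],1)
    g=(c[:,1]>c[:,0]+20)&(c[:,1]>c[:,2]+12)&(abs(Q[:,1])<.06)&(Q[:,0]>-.11)&(Q[:,0]<.1)&(Q[:,2]>.02)
    G=Q[g];
    if len(G)<20: print('few green',len(G));return
    a=np.polyfit(G[:,0],G[:,2],1)
    for _ in range(3):
        r=abs(np.polyval(a,G[:,0])-G[:,2]);k=r<.004;a=np.polyfit(G[k,0],G[k,2],1) if k.sum()>20 else a
    print('n',len(G),'tilt deg',np.degrees(np.arctan(-a[0])).round(1),'z at bar(-4):',np.polyval(a,-.004).round(4),'x range',np.percentile(G[:,0],[1,99]).round(4),'z',np.percentile(G[:,2],[1,99]).round(4))
E
python3 -c "
from tilt import *
tilt();st()
for t in range(30,45,5):
  a=np.radians(t);print(t,inc(-.0784+.08*(1-np.cos(a)),0,.0229+.08*np.sin(a),.75))
for t in range(45,95,5):
  a=np.radians(t);print(t,inc(-.012-.06*np.cos(a),0,.0375+.06*np.sin(a),.75))
"
```

```text
n 1590 tilt deg 31.5 z at bar(-4): 0.0462 x range [-0.071 -0.006] z [0.0472 0.093 ]
t 5.42 S [-66.3   0.4  63. ] tool [-0.004  0.681 -0.732] zax [1.    0.007 0.001] q [-0.602  0.774  1.546  0.609  1.356 -0.909] F [ 0.12 -0.24  0.58] w -0.0004
30 [0.108, -0.09, 0.042, -0.004, -0.003, 0.001]
35 [-0.568, -0.265, 0.04, -0.004, -0.003, 0.001]
40 [-1.256, -0.381, 0.039, -0.004, -0.003, 0.001]
45 [-2.022, -0.433, 0.037, -0.004, -0.003, 0.001]
50 [-2.546, -0.429, 0.036, -0.004, -0.003, 0.001]
55 [-3.067, -0.38, 0.034, -0.004, -0.003, 0.001]
60 [-3.582, -0.285, 0.032, -0.004, -0.003, 0.001]
65 [-4.086, -0.146, 0.031, -0.004, -0.003, 0.001]
70 [-4.577, 0.037, 0.029, -0.004, -0.003, 0.001]
75 [-5.049, 0.262, 0.027, -0.004, -0.003, 0.001]
80 [-5.501, 0.527, 0.025, -0.004, -0.003, 0.001]
85 [-5.927, 0.83, 0.022, -0.004, -0.003, 0.001]
90 [-6.326, 1.17, 0.02, -0.004, -0.003, 0.001]
```

Emit:
arm_command(
  increments=[
    [-0.6,-0.25,0,0,0,0,1],
    [-1.3,-0.38,0,0,0,0,1],
    [-2.0,-0.43,0,0,0,0,1],
    [-2.55,-0.43,0,0,0,0,1],
    [-3.05,-0.38,0,0,0,0,1],
    [-3.6,-0.28,0,0,0,0,1],
    [-4.1,-0.15,0,0,0,0,1],
    [-4.35,-0.05,0,0,0,0,1],
    [-4.6,0.05,0,0,0,0,1],
    [-4.6,0.05,0,0,0,0,1],
  ],
)

```text
time_s: 6.25
eef_pos: [0.5364, -0.0288, 0.0939]
tool_rot: [[0.005, -0.005, 1.0], [-0.732, 0.682, 0.007], [-0.682, -0.732, 0.0]]
wrist_force: [0.0, -1.2, -0.7]
gripper_width: -0.0
```

```bash
python3 look.py t5.png; python3 -c "
from tilt import *
tilt()
for t in range(70,95,5):
  a=np.radians(t);print(t,inc(-.012-.06*np.cos(a),0,.0375+.06*np.sin(a),.75))
"
```

```text
t 6.25 S [-31.8   0.4  93.9] tool [-0.005  0.682 -0.732] zax [1.    0.007 0.   ] q [-0.553  0.708  1.579  0.631  1.362 -0.859] F [ 0.   -1.23 -0.67] w -0.0
board_push_edge 0.63 [-0.0439 -0.0136  0.046 ]
board_bar_edge 0.93 [-0.0006  0.0004  0.046 ]
n 643 tilt deg 70.0 z at bar(-4): 0.0493 x range [-0.0316 -0.0051] z [0.0516 0.1213]
70 [-0.017, -0.025, 0.039, -0.003, -0.003, 0.0]
75 [-0.489, 0.2, 0.037, -0.003, -0.003, 0.0]
80 [-0.94, 0.465, 0.034, -0.003, -0.003, 0.0]
85 [-1.367, 0.769, 0.032, -0.003, -0.003, 0.0]
90 [-1.765, 1.109, 0.029, -0.003, -0.003, 0.0]
```

View pics/t5.png

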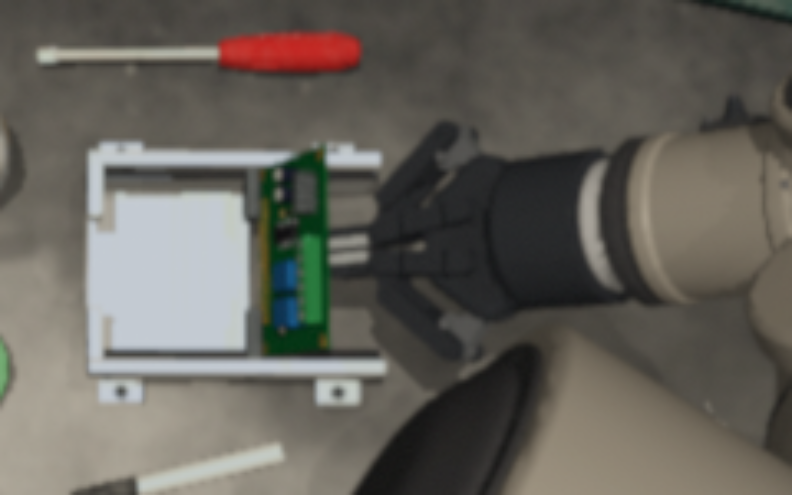

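Tilt is exactly 70° with the gold edge down at the bar. I'll push on over the top.

Emit:
arm_command(
  increments=[
    [-0.5,0.2,0,0,0,0,1],
    [-0.95,0.45,0,0,0,0,1],
    [-1.37,0.77,0,0,0,0,1],
    [-1.75,1.1,0,0,0,0,1],
    [-2.0,1.35,0,0,0,0,1],
    [-2.25,1.6,0,0,0,0,1],
  ],
)

```text
time_s: 6.95
eef_pos: [0.5362, -0.0012, 0.0974]
tool_rot: [[0.005, -0.005, 1.0], [-0.732, 0.682, 0.007], [-0.682, -0.732, 0.0]]
wrist_force: [0.4, 0.4, -0.4]
gripper_width: 0.0003
```

```bash
python3 look.py t6.png; python3 -c "
from tilt import *
tilt()
"
```

```text
t 6.95 S [-4.2  0.3 97.4] tool [-0.005  0.682 -0.732] zax [1.    0.007 0.   ] q [-0.513  0.688  1.61   0.654  1.335 -0.841] F [ 0.38  0.45 -0.38] w 0.0003
board_push_edge 0.9 [-0.0016 -0.0133  0.046 ]
board_bar_edge 0.6 [-0.0073  0.0007  0.046 ]
board_bar_edge 0.48 [ 0.002  -0.0059  0.046 ]
n 1799 tilt deg -20.0 z at bar(-4): 0.0514 x range [-0.0089  0.0568] z [0.0493 0.0744]
```

View pics/t6.png

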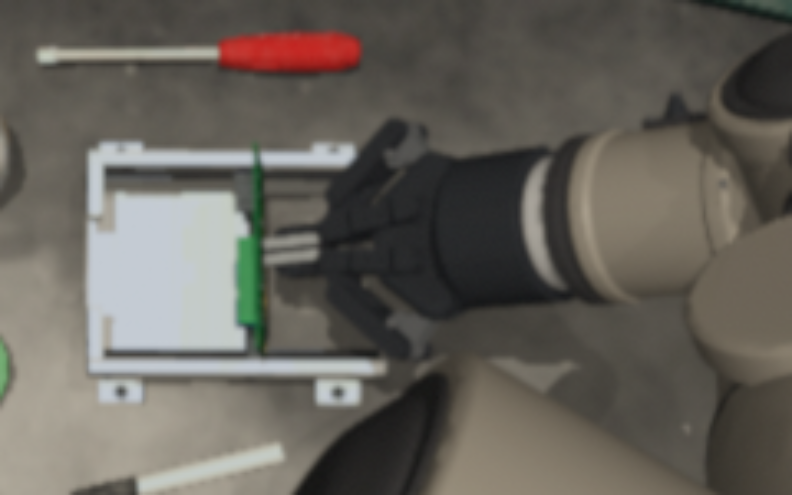

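In that picture the board was just past upright. The later depth shot shows it falling over into the bay. I'll back off and look.

Emit:
arm_command(
  increments=[
    [0,-3,0,0,0,0,1],
    [0,-6,0,0,0,0,1],
    [0,-9,0,0,0,0,1],
    [0,-9,0,0,0,0,1],
  ],
)

```text
time_s: 7.48
eef_pos: [0.5387, -0.0675, 0.1666]
tool_rot: [[0.007, 0.003, 1.0], [-0.735, 0.678, 0.003], [-0.678, -0.735, 0.007]]
wrist_force: [-0.1, -0.8, 0.5]
gripper_width: 0.0001
```

```bash
python3 look.py t7.png; python3 -c "
from tilt import *
tilt();print(inc(-.06,0,.15,0),inc(-.045,0,.036,0))
"
```

```text
t 7.48 S [-70.6  -1.4 166.6] tool [ 0.003  0.678 -0.735] zax [1.    0.003 0.007] q [-0.607  0.632  1.476  0.594  1.525 -0.793] F [-0.09 -0.84  0.52] w 0.0001
board_push_edge 0.67 [0.0682 0.0044 0.046 ]
board_bar_edge 0.65 [-0.0089 -0.0039  0.046 ]
n 2155 tilt deg 5.2 z at bar(-4): 0.0526 x range [-0.0073  0.0686] z [0.0437 0.0547]
[0.436, 1.287, 0.112, -0.0, -0.005, -0.751] [7.118, 10.644, 0.122, -0.0, -0.005, -0.751]
```

View pics/t7.png

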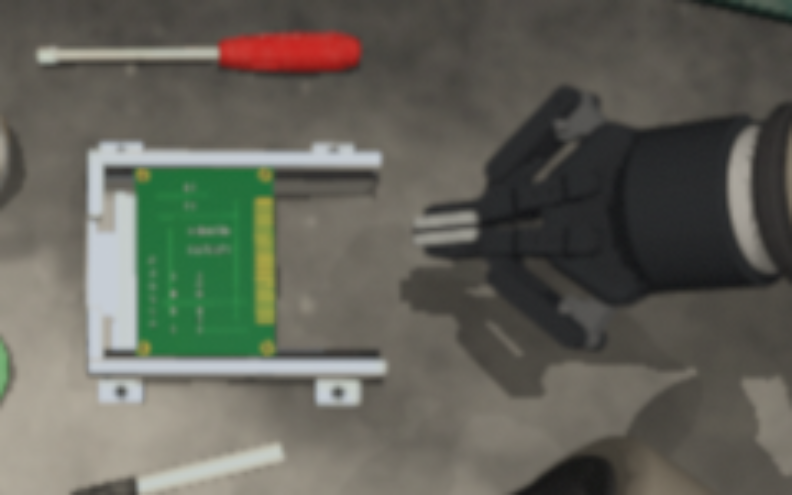

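The board lies slanting, solder side up, with its gold edge at crop (275,262), stand x ≈ -8. Next I turn the tool vertical and push that edge through the gap.

Emit:
arm_command(
  increments=[
    [0.4,1.3,0.1,0,-0.005,-0.75,1],
    [0.4,1.3,0.1,0,-0.005,-0.75,1],
    [0.4,1.3,0.1,0,-0.005,-0.75,1],
    [0.4,1.3,0.1,0,-0.005,-0.75,1],
    [0.4,1.3,0.1,0,-0.005,-0.75,1],
    [0.4,1.3,0.1,0,-0.005,-0.75,1],
    [0.4,1.3,0.1,0,-0.005,-0.75,1],
    [7.1,10.65,0.1,0,-0.005,-0.75,1],
    [7.1,10.65,0.1,0,-0.005,-0.75,1],
    [7.1,10.65,0.1,0,-0.005,-0.75,1],
  ],
)

```text
time_s: 8.52
eef_pos: [0.5357, -0.0414, 0.0338]
tool_rot: [[0.012, -0.002, 1.0], [-1.0, 0.003, 0.012], [-0.003, -1.0, -0.002]]
wrist_force: [-0.8, -0.1, 0.3]
gripper_width: -0.0
```

```bash
python3 look.py t8.png; python3 -c "
from tilt import *
print(inc(-.045,0,.036,0),inc(-.0055,0,.036,0))
"
```

```text
t 8.52 S [-44.4   1.3  33.8] tool [-0.002  0.003 -1.   ] zax [ 1.     0.012 -0.002] q [-0.221  0.602  1.72   0.004  0.822 -0.236] F [-0.82 -0.13  0.27] w -0.0
board_push_edge 0.87 [ 0.0673 -0.0004  0.046 ]
board_bar_edge 0.82 [-0.007  -0.0062  0.046 ]
[0.003, -0.167, 0.18, 0.005, 0.0, -0.003] [-3.947, -0.155, 0.181, 0.005, 0.0, -0.003]
```

View pics/t8.png

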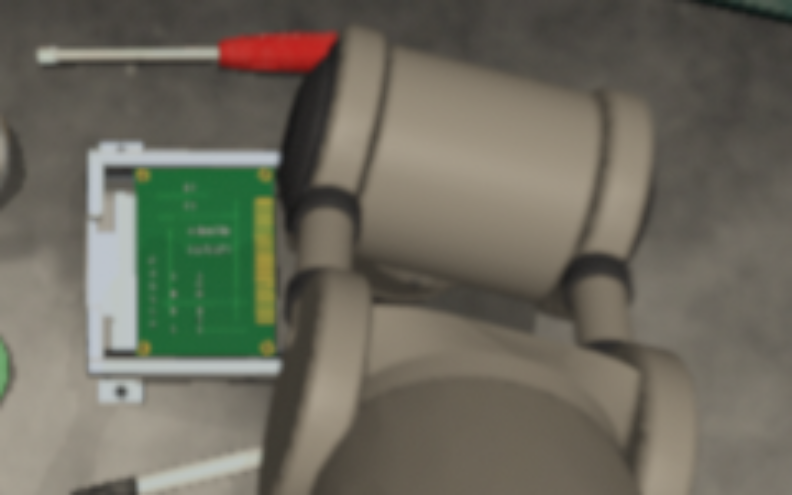

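Emit:
arm_command(
  increments=[
    [-1.2,0,0.1,0,0,0,1],
    [-2.2,0,0.1,0,0,0,1],
    [-2.5,0,0.1,0,0,0,1],
    [-2.75,0,0.1,0,0,0,1],
    [-3.0,0,0.1,0,0,0,1],
    [-3.2,0,0.1,0,0,0,1],
    [-3.4,0,0.1,0,0,0,1],
    [-3.6,0,0.1,0,0,0,1],
    [-3.6,0,0.1,0,0,0,1],
  ],
)

```text
time_s: 9.42
eef_pos: [0.5382, -0.0064, 0.037]
tool_rot: [[0.011, 0.002, 1.0], [-1.0, 0.0, 0.011], [-0.0, -1.0, 0.002]]
wrist_force: [0.2, -0.2, 0.8]
gripper_width: -0.0003
```

```bash
python3 look.py t9.png; python3 -c "
from tilt import *
tilt()
print(inc(-.0055,0,.036,0))
"
```

```text
t 9.42 S [-9.4 -1.6 37. ] tool [ 0.002  0.    -1.   ] zax [1.    0.011 0.002] q [-1.540e-01  5.960e-01  1.718e+00  1.000e-03  8.250e-01 -1.660e-01] F [ 0.15 -0.21  0.75] w -0.0003
board_push_edge 0.58 [ 0.0798 -0.0007  0.046 ]
n 1381 tilt deg 4.5 z at bar(-4): 0.0526 x range [0.0327 0.0818] z [0.0432 0.3504]
[-0.41, 0.075, -0.141, -0.002, -0.0, -0.0]
```

View pics/t9.png

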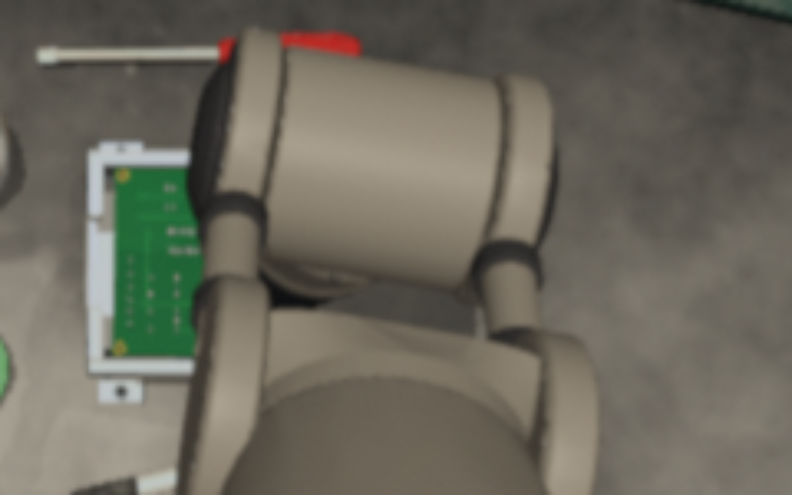

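The edge has moved about 10 mm and the board is still slanting on the bar, so it needs a few mm more.

Emit:
arm_command(
  increments=[
    [-0.1,0,0,0,0,0,1],
    [-0.2,0,0,0,0,0,1],
    [-0.3,0,0,0,0,0,1],
    [-0.3,0,0,0,0,0,1],
  ],
)

```text
time_s: 9.95
eef_pos: [0.5381, -0.0035, 0.0368]
tool_rot: [[0.011, 0.002, 1.0], [-1.0, -0.0, 0.011], [0.0, -1.0, 0.002]]
wrist_force: [0.2, -1.2, -1.1]
gripper_width: -0.0004
```

```bash
python3 -c "
from tilt import *
st();tilt()
"
```

```text
t 9.95 S [-6.5 -1.5 36.8] tool [ 0.002 -0.    -1.   ] zax [1.    0.011 0.002] q [-0.149  0.596  1.719  0.     0.825 -0.16 ] F [ 0.2  -1.25 -1.13] w -0.0004
n 1334 tilt deg 3.7 z at bar(-4): 0.0519 x range [0.0381 0.0841] z [0.043  0.3527]
```

Emit:
arm_command(
  increments=[
    [-0.05,0,0,0,0,0,1],
    [-0.1,0,0,0,0,0,1],
    [-0.1,0,0,0,0,0,1],
  ],
)

```text
time_s: 10.25
eef_pos: [0.5382, -0.0025, 0.0369]
tool_rot: [[0.011, 0.002, 1.0], [-1.0, -0.0, 0.011], [0.0, -1.0, 0.002]]
wrist_force: [-0.3, -0.1, -0.5]
gripper_width: 0.0003
```

```bash
python3 -c "
from tilt import *
st();tilt()
"; python3 look.py t10.png
```

```text
t 10.25 S [-5.6 -1.6 36.9] tool [ 0.002 -0.    -1.   ] zax [1.    0.011 0.002] q [-0.147  0.596  1.719  0.     0.825 -0.159] F [-0.25 -0.07 -0.54] w 0.0003
n 1309 tilt deg -0.0 z at bar(-4): 0.0458 x range [0.0381 0.0855] z [0.0417 0.3504]
t 10.3 S [-5.6 -1.6 36.9] tool [ 0.002 -0.    -1.   ] zax [1.    0.011 0.002] q [-0.147  0.596  1.719  0.     0.825 -0.159] F [-0.16  0.35  0.27] w -0.0001
```

View pics/t10.png

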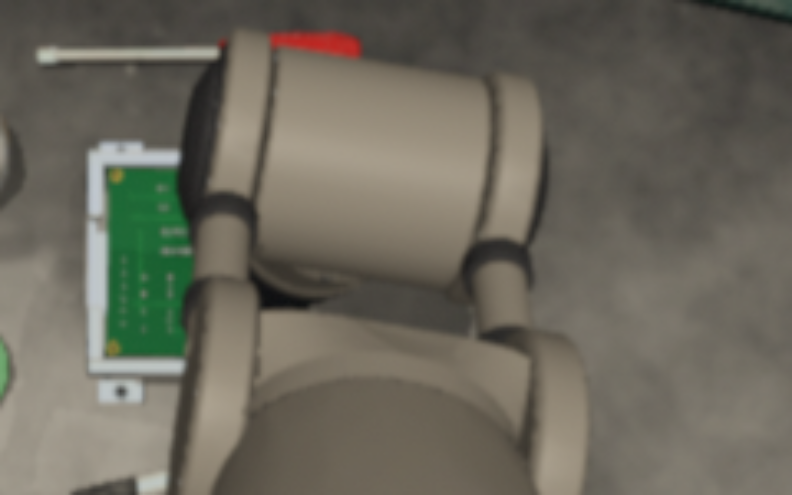

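Tilt is now 0.0° with the board plane at 46 mm, so it has dropped flat. I back the finger off, then lift clear.

Emit:
arm_command(
  increments=[
    [1.5,0,0,0,0,0,1],
    [3,0,0,0,0,0,1],
    [5,0,0,0,0,0,1],
    [6,-4,0,0,0,0,1],
    [8,-8,0,0,0,0,1],
    [12,-12,0,0,0,0,1],
    [16,-16,0,0,0,0,1],
    [18,-18,0,0,0,0,1],
    [18,-18,0,0,0,0,1],
    [18,-18,0,0,0,0,1],
  ],
)

```text
time_s: 11.28
eef_pos: [0.5412, -0.1864, 0.2209]
tool_rot: [[0.008, 0.009, 1.0], [-1.0, -0.004, 0.008], [0.004, -1.0, 0.009]]
wrist_force: [-0.1, -0.7, -0.4]
gripper_width: 0.0001
```

```bash
python3 look.py t11.png; python3 -c "
from tilt import *
tilt()
for l in('screwdriver','media_bottle','marker','tape_roll'):
  r=ctrl.landmark_of('top',l);print(l,[(round(q['conf'],2),onz('top',q['location'],0).round(4)) for q in r[:1]])
"
```

```text
t 11.28 S [-189.5   -2.6  220.9] tool [ 0.009 -0.004 -1.   ] zax [1.    0.008 0.009] q [-0.466  0.431  1.416  0.     1.284 -0.473] F [-0.13 -0.7  -0.37] w 0.0001
board_push_edge 0.74 [ 0.0854 -0.0014  0.046 ]
board_bar_edge 0.56 [ 0.0049 -0.002   0.046 ]
n 2134 tilt deg -0.2 z at bar(-4): 0.0456 x range [0.0076 0.0856] z [0.0417 0.0494]
screwdriver [(0.77, array([0.6706, 0.031 , 0.    ]))]
media_bottle [(0.6, array([0.6083, 0.1802, 0.    ]))]
marker [(0.77, array([0.4159, 0.0504, 0.    ]))]
tape_roll []
```

View pics/t11.png

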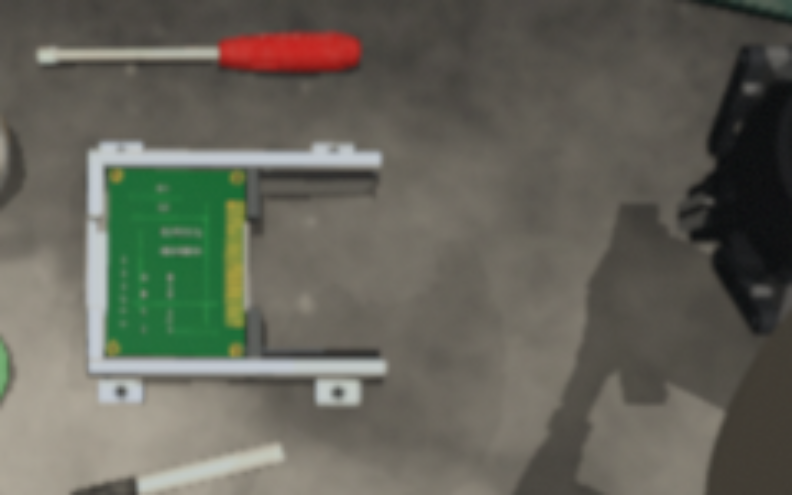

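The board lies flat between the bar (253,195 / 255,335) and the end stop. The screwdriver and marker are at the same pixels as before.

```bash
python3 -c "
from station import ctrl
print(ctrl.job_done())"
```

```text
the job is handed in; nothing more can be done
None
```

The board is turned over and lies flat in the receiving bay, components down. I handed the job in at about 11.5 s of the 48 s allowed.

**What I did:**
1. With the fingers shut and tilted about 43°, I pushed the board against the bar and raised its free edge. The measured tilt was 31°, then 70° with the gold edge still down at the bar, and then it fell over by itself.
2. With the fingers vertical in the bar gap, I pushed the gold edge on until the board dropped off the bar.
3. I then backed off about 19 cm from the bar and up to 22 cm.

**Last checks (top camera):**
- **Board angle:** the tilt is -0.2° and the board plane is about 46 mm up.
- **Board position:** the gold edge is at stand x ≈ +4.9 mm and the other edge at ≈ +85.4 mm, both within the limits. The calibration is good to about 2 mm.
- **Force:** the wrist readings I took stayed within about 2 N, which is mostly sensor noise. I did not measure the finger-to-board force directly.
- **Things around the stand:** the screwdriver and marker look unmoved in the last picture. The networks placed the screwdriver, bottle and marker within about 9 mm of their first positions.
- **Failed check:** the tape roll was not detected in the last check. The arm never went near it, and the part of it at the picture's edge looked unmoved.

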